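Couple a doll holder to the ball stand

ROBOT

A 6-joint arm with a two-finger parallel gripper is mounted at the origin on the work surface. World frame = base frame: x ahead of the robot, y to its left, z up, the work surface at z = 0. Lengths are in mm, angles in rad, forces in N, time in s.
With the tool pointing down it reaches from about 250 to 775 mm from the base axis. Payload 4 kg.
Tool frame: the origin (TCP) lies between the finger pads; the fingertips stand 22 mm ahead of it and the grasp point (between the pads) lies 3 mm ahead of it (env.tip_extent is the distance from the TCP to the fingertips, in mm); z points along the fingers, y is the line along which they close (so a half turn about z gives the same grasp; the last joint's range is limited). The gripper opens to 85 mm and grips with 20 to 120 N. Pads are 22 mm wide; open, the fingers measure 114 mm over their backs; the gripper's body (76 mm by 85 mm) begins 54 mm behind the grasp point. The pads swing forward as they close: fully open they stand 13 mm farther back than shut.
Start: joints at [-1.206, 0.087, 1.371, -0, 1.684, -0.103], TCP at [248.007, -490.926, 253.341] pointing down, gripper open.
Joint ranges: [-3.1, 3.1], [-0.76, 2.03], [0.27, 2.55], [-1.08, 4.22], [0.17, 2.65], [-2.57, 2.57]. Speed limits (rad/s): [2.79, 2.79, 3.14, 3.14, 3.14, 3.14].

INTERFACE

Orientations are given as a unit quaternion [x, y, z, w].
In Python, from station import env, eyes gives the robot as it stands.
- The arm moves only by the tool move_arm, never from a script. Its argument "commands" is a list of rows, each a list of 3 entries, a list of its own where there are three numbers: the finger opening in mm, from 0 to 85.4, then the shift along the tool's x, y, z in shares of 0.6 m (1.0 is 0.6 m), then the turn, a rotation vector about the tool's x, y, z in normalised numbers (1 is pi/2 rad). A call has exactly 5 rows; each row is the pose to reach, as a shift and turn from the pose commanded when the call began, along the tool's axes at that moment; what a row does not reach only later rows make up. A row lasts 1/12 s, in which the tool goes at most 41.7 mm and 7.16 degrees, less where a joint would pass 70% of its speed; a pose out of reach is approached as far as the arm can. A shift or turn number past 1, either way, is cut back to 1. A call with a gripper value outside its range is refused whole. The fingers move at their own pace and stop on an object; "newtons" is the grip in N (left out, the last holds). Time passes only in rows, so rows that repeat a pose let the fingers close, or fill a call up. It gives the time, the measured TCP pose, the force, the opening and the grip force at its end, in the units of the state.
- env.read_state(): the state, without advancing time (a new reading comes with each control period).
- eyes.snapshot(name): name is "side" or "top" or "wrist"; returns the picture (384x512x3 uint8, red, green, blue); there is no depth.
- eyes.camera_info(name): a dict with "intrinsics" (3x3 intrinsics, pixels), "dist" ([k1, k2, p1, p2, k3] as OpenCV has them; the pictures are not rectified), "xyz" and "rotation" of the camera in the world; the wrist camera has in their place "tool_from_camera" (4x4, takes a point from camera to tool coordinates, whose origin is the TCP and whose axes are the flange's). Camera axes: x right, y down, z forward; pixel columns grow to the right and rows downward; lengths in mm; the calibration is good to about 2 mm. A picture is of the moment at which its call begins: read the wrist's pose just before it. camera_info takes no time and is no camera call.
- env.job_done(): hands the job in; it is judged then, once.
The state is a dict: "time_s": time; "q": joint angles; "qvel": joint speeds; "tau": joint torques, N m; "eef_pos": TCP position; "ee_rot": TCP orientation; "ft_force": force on the tool from outside, world axes, zero at the start; "ft_torque": the same for the moment, N m; "finger_gap": finger opening in mm; "grip_force": force on a finger pad.
Only numpy, scipy, OpenCV 4.12 (cv2) and the standard library are available. Lean on these libraries where they do the work, as an engineer would, in place of code of your own. Each camera call takes 0.05 s, during which the arm holds its last target. There are 200 camera calls.

TASK

Pick up the peg-doll holder and lower its socket upright onto the ball of the modelling stand. The stand's column is clamped at a height nobody has measured, so feel for the ball, then press the holder firmly until it has snapped past its catches and its rim sits flush on the flange, without leaning on it harder than about 25 N. Then let go, press the latch lever all the way down just as gently, and leave the holder locked and standing free without disturbing the bottle, mug, jar and tin.

Things in the scene. Friction and masses are not known exactly. Their poses are not given: they have to be found in the camera images.
- stand: Modelling stand fixed to the bench, upright: dark steel foot 110 mm across, 18 mm high. Origin at the centre of the foot's underside; z up; its yaw is of no matter. On its axis, from a sleeve, rises a column clamped rigidly at a height that is NOT reported, bearing a round flat flange (88 mm across, 8 mm thick, its top 55 to 95 mm above the bench) and on that a ball.
- sleeve_top (a point): Top of the stand's sleeve (27 mm across), on its axis, 42 mm above the bench; the column slides in it but no push under 100 N moves it. Not the ball: above the flange's top face stands a neck 14 mm across with a steel ball 28 mm across, its centre 32 mm and its top 46 mm above that face.
- holder: Loose doll holder, about 0.5 kg, standing on its rim; origin at the centre of the rim's underside, z up its axis, lever on its +x side. Aluminium bell: rim 76 mm across, narrowing outside over 16 mm of height to a cylinder 39 mm across, with a flat top (42 mm across) at 54 mm height; on that a wooden peg doll, body 28 mm across to 98 mm, head 24 mm across to 120 mm height.
- socket (a point): Holder's axis, 20 mm above the rim, axes as the holder's. Inside, a 70 mm mouth narrows to 31 mm at 16 mm height; a 31 mm bore goes on to a ceiling at 47.5 mm. Here sprung catches at +y and -y meet the ball with the rim some 19 mm above the flange. Passing them takes 8 to 16 N in all (5 N of it its own weight), over some 8 mm; then it runs freely to the rim's hard, flush stop on the flange.
- doll_grip (a point): Point on the holder's axis 82 mm above its rim, in the peg doll's cylindrical body (28 mm wide): a good place to grip, fingers closing along the holder's y axis so that they pass clear of the lever. Axes as the holder's.
- latch (a joint): Steel lever on a pin along the holder's y, 28 mm out at +x, 46 mm above the rim. 0: raised (as it starts), sloping up and out at 0.7 rad; 0.7: fully down, level, hard stop. Turns stiffly (0.15 N m, about 5 N at the pad) and stays where left. Pressed down, its toe swings in under the ball; if the holder is not fully seated the toe strikes the ball and the lever stops short.
- latch_pad (a point): Centre of the upper face of the lever's pad (26 by 26 mm, 6 mm thick), 39 mm from the pin along the lever, moving with it: raised, 54 mm out from the holder's axis and 76 mm above the rim; fully down, 67 mm out and 52 mm above the rim. x points along the lever away from the pin, z out of the pad.
- glue: Bystander: white glue bottle 54 mm across, 150 mm tall, upright; origin under its centre.
- mug: Bystander: white cup 80 mm across, 95 mm tall, upright; origin under its centre.
- jar: Bystander: grey paint jar 56 mm across, 60 mm tall, aluminium cap; origin under its centre.
- tin: Bystander: flat round tin 54 mm across, 18 mm high; origin under its centre.

How it is judged:
By the outcome, as a careful person would: the job done as asked, in the order asked, and still so for the second after the job is handed in, with the robot touching nothing.
It also fails if it takes over 54 s, if anything falls off the work surface, if the arm or the gripper's body presses on something with over 40 N, if the wrist force passes 120 N, or if a joint passes its speed limit or range.

## Working session

There is one attempt and no reset: what is moved stays moved. The work goes in short steps, Python scripts to look and compute and a tool call to move; the robot and the scene stay as the last step left them, time stands still between calls to the robot, and variables do not carry over. Pictures are saved under pics/ and viewed, at most 10 in all, crops included, and the job is handed in when it is done.

Besides the shell and the picture viewer there is one more tool, called after "Call:" in YAML: its name, and indented under it one key for each argument. move_arm: Moves the arm, as the interface text tells. Its arguments: {"type":"object","properties":{"commands":{"type":"array"},"newtons":{"type":"number"}},"required":["commands"]}

```bash
mkdir -p pics
python3 - <<'E'
from station import env, eyes
import cv2, numpy as np
np.set_printoptions(suppress=True,precision=3)
s=env.read_state(); print(s['time_s'],s['eef_pos'],s['ee_rot'],s['finger_gap'],env.tip_extent)
for n in ("side","top","wrist"):
    im=eyes.snapshot(n); np.save(f'pics/{n}0.npy',im); cv2.imwrite(f'pics/{n}0.png',im[...,::-1])
    print(n,eyes.camera_info(n))
a=[cv2.imread(f'pics/{n}0.png') for n in ("side","top")]
E
```

```text
0.0 [ 247.838 -490.492  252.089] [ 0.973  0.232 -0.    -0.001] 85.36870079759936 22.0
side {'intrinsics': array([[466.797,   0.   , 255.324],
       [  0.   , 466.797, 193.833],
       [  0.   ,   0.   ,   1.   ]]), 'dist': array([-0.144,  0.   ,  0.   ,  0.   ,  0.   ]), 'xyz': array([ -35.714,  602.431, 1179.873]), 'rotation': array([-0.364,  0.873, -0.303,  0.117])}
top {'intrinsics': array([[349.445,   0.   , 253.118],
       [  0.   , 349.445, 194.19 ],
       [  0.   ,   0.   ,   1.   ]]), 'dist': array([0.033, 0.   , 0.   , 0.   , 0.   ]), 'xyz': array([ 454.844,    7.292, 1264.302]), 'rotation': array([-0.703,  0.71 , -0.029,  0.029])}
wrist {'intrinsics': array([[344.155,   0.   , 255.178],
       [  0.   , 344.155, 192.272],
       [  0.   ,   0.   ,   1.   ]]), 'dist': array([-0.079,  0.   ,  0.   ,  0.   ,  0.   ]), 'tool_from_camera': array([[  -0.001,   -0.949,   -0.316,   80.954],
       [   1.   ,   -0.001,   -0.   ,   -1.439],
       [   0.   ,   -0.316,    0.949, -120.666],
       [   0.   ,    0.   ,    0.   ,    1.   ]])}
```

View pics/side0.png

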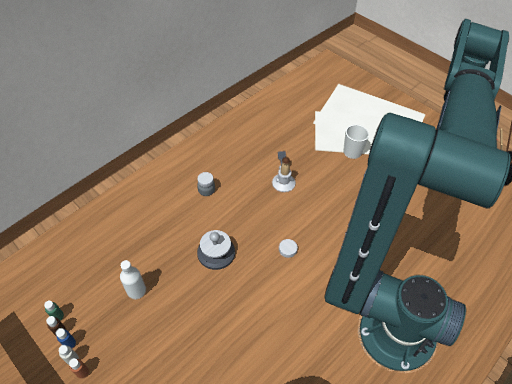

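View pics/top0.png

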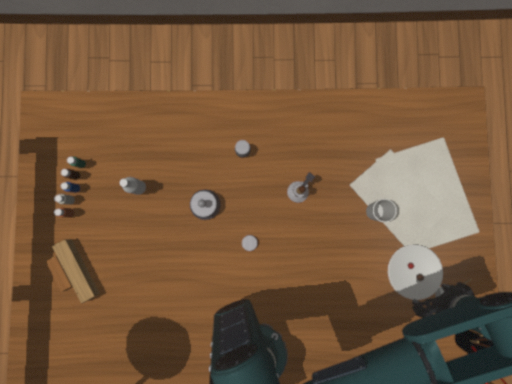

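The side view shows the holder at about (285,172), stand (215,245), tin (288,248), jar (205,183), mug (356,142) and glue (132,280). In the top view the holder is at (298,190) with its lever toward (310,179), and the stand is at (204,204). I'll enlarge both next.

```bash
cat > h.py <<'E'
import numpy as np, cv2
from scipy.spatial.transform import Rotation as R
from station import env, eyes
np.set_printoptions(suppress=True,precision=2)
def ray(n,uv,state=None):
    c=eyes.camera_info(n)
    p=cv2.undistortPoints(np.array([[uv]],float),c['intrinsics'],c['dist'])[0,0]
    d=np.array([p[0],p[1],1.])
    if n=='wrist':
        T=c['tool_from_camera']; Q=R.from_quat(state['ee_rot']).as_matrix()
        o=np.array(state['eef_pos'])+Q@T[:3,3]; d=Q@T[:3,:3]@d
    else:
        o=np.array(c['xyz']); d=R.from_quat(c['rotation']).as_matrix()@d
    return o,d/np.linalg.norm(d)
def plane(r,z): o,d=r; return o+d*(z-o[2])/d[2]
def cross(*rs):
    A=0;b=0
    for o,d in rs:
        P=np.eye(3)-np.outer(d,d); A=A+P; b=b+P@o
    x=np.linalg.solve(A,b)
    return x,[np.linalg.norm((np.eye(3)-np.outer(d,d))@(x-o)) for o,d in rs]
E
python3 - <<'E'
import cv2,numpy as np
from h import *
t=cv2.imread('pics/top0.png');s=cv2.imread('pics/side0.png')
f=lambda i,x,y:cv2.resize(i[y:y+48,x:x+64],(384,288),interpolation=cv2.INTER_CUBIC)
a=np.vstack([np.hstack([f(t,270,162),f(t,172,180)]),np.hstack([f(s,252,145),f(s,184,220)])])
cv2.imwrite('pics/crop0.png',a)
for n,uv in [('jar',(243,147)),('tin',(250,243)),('mug',(384,210)),('glue',(126,184))]:
    print(n,plane(ray('top',uv),{'jar':60,'tin':18,'mug':95,'glue':150}[n]))
E
```

```text
jar [719.48  38.84  60.  ]
tin [384.08  18.09  18.  ]
mug [ 493.28 -429.97   95.  ]
glue [583.26 410.84 150.  ]
```

View pics/crop0.png

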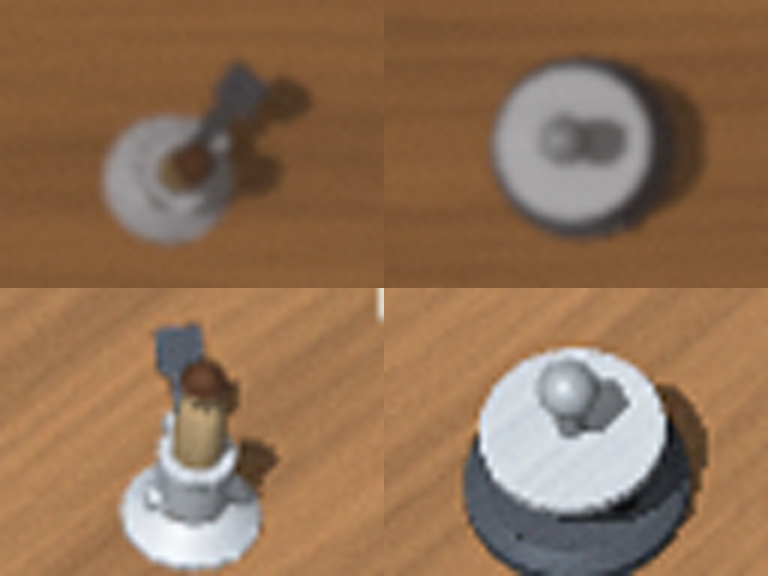

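Enlarged pixel positions:

| Feature | Top view | Side view |
|---|---|---|
| Holder rim | (297.4,191.4) | (283.4,181.6) |
| Doll head | (301.2,188.6) | (285.4,159.9) |
| Lever pad | (309.2,176.6) | (281.6,154.1) |
| Stand ball | (201.6,202.6) | (214.1,236.3) |
| Flange | (203.1,203.1) | (215.3,243.3) |

Run:
```python
from h import *
for n,a,b in [('rim',(297.4,191.4),(283.4,181.6)),('head',(301.2,188.6),(285.4,159.9)),('pad',(309.2,176.6),(281.6,154.1)),('ball',(201.6,202.6),(214.1,236.3)),('flange',(203.1,203.1),(215.3,243.3))]:
    print(n,*cross(ray('top',a),ray('side',b)))
```

```text
rim [ 564.51 -154.9    14.22] [np.float64(1.6110095434111185), np.float64(1.611009543410973)]
head [ 564.34 -153.9   119.83] [np.float64(1.4977405407283848), np.float64(1.497740540728366)]
pad [ 607.93 -186.44   87.65] [np.float64(1.6115038609954913), np.float64(1.6115038609954213)]
ball [523.44 177.27  95.17] [np.float64(1.226778117642853), np.float64(1.2267781176428942)]
flange [523.12 176.82  58.88] [np.float64(2.122217986457957), np.float64(2.122217986458177)]
```

Careful with the scale: shifts go in shares of 0.6 m and turns go in shares of pi/2 rad. That gives: 159 mm / 600 = 0.265, 127 mm / 600 = 0.2117, -0.6 rad / 1.5708 = -0.382.

Call:
move_arm:
  commands:
    - [85, [0.0533, -0.03, 0], [0, 0, -0.0764]]
    - [85, [0.1067, -0.0583, 0], [0, 0, -0.1528]]
    - [85, [0.1583, -0.0883, 0], [0, 0, -0.2292]]
    - [85, [0.2117, -0.1167, 0], [0, 0, -0.3056]]
    - [85, [0.265, -0.1467, 0], [0, 0, -0.382]]

```text
time_s: 0.57
eef_pos: [350.7, -339.2, 252.9]
ee_rot: [0.86, 0.511, 0.0, -0.0]
ft_force: [0.4, -0.3, 0.2]
finger_gap: 85.1
grip_force: 0.0
```

Scaled: 136 mm / 600 = 0.2267, 109 mm / 600 = 0.1817, -0.6 rad / 1.5708 = -0.382.

Call:
move_arm:
  commands:
    - [85, [0.045, 0.0133, 0], [0, 0, -0.0764]]
    - [85, [0.09, 0.0267, 0], [0, 0, -0.1528]]
    - [85, [0.1367, 0.04, 0], [0, 0, -0.2292]]
    - [85, [0.1817, 0.0533, 0], [0, 0, -0.3056]]
    - [85, [0.2267, 0.065, 0], [0, 0, -0.382]]

```text
time_s: 0.98
eef_pos: [450.7, -239.0, 253.0]
ee_rot: [0.67, 0.743, -0.0, -0.0]
ft_force: [1.1, -0.2, -1.3]
finger_gap: 84.7
grip_force: 0.0
```

Scaled: 122 mm / 600 = 0.2033, 98 mm / 600 = 0.1633, -0.6 rad / 1.5708 = -0.382.

Call:
move_arm:
  commands:
    - [85, [0.025, 0.04, 0], [0, 0, -0.0764]]
    - [85, [0.05, 0.0817, 0], [0, 0, -0.1528]]
    - [85, [0.0733, 0.1217, 0], [0, 0, -0.2292]]
    - [85, [0.0983, 0.1633, 0], [0, 0, -0.3056]]
    - [85, [0.1233, 0.2033, 0], [0, 0, -0.382]]

```text
time_s: 1.4
eef_pos: [565.1, -153.7, 252.8]
ee_rot: [0.42, 0.907, -0.0, -0.0]
ft_force: [0.4, -0.7, 0.1]
finger_gap: 85.2
grip_force: 0.0
```

Scaled: 10 mm / 600 = 0.0167, 5 mm / 600 = 0.0083, -0.239 rad / 1.5708 = -0.1522.

Call:
move_arm:
  commands:
    - [85, [0, 0, 0.0083], [0, 0, -0.0764]]
    - [85, [0, 0, 0.0167], [0, 0, -0.1522]]
    - [85, [0, 0, 0.0167], [0, 0, -0.1522]]
    - [85, [0, 0, 0.0167], [0, 0, -0.1522]]
    - [85, [0, 0, 0.0167], [0, 0, -0.1522]]

```text
time_s: 1.82
eef_pos: [564.1, -155.1, 243.4]
ee_rot: [0.313, 0.95, -0.0, -0.0]
ft_force: [0.8, -0.2, 0.3]
finger_gap: 85.2
grip_force: 0.0
```

Run:
```python
from h import *
s=env.read_state(); print(s['time_s'],s['eef_pos'],s['ee_rot'],s['q'])
im=eyes.snapshot('wrist'); cv2.imwrite('pics/w1.png',im[...,::-1])
import pickle; pickle.dump(s,open('pics/w1.pkl','wb'))
```

```text
1.8167 [ 564.07 -155.06  243.36] [ 0.31  0.95 -0.   -0.  ] [-0.37  0.17  1.3  -0.    1.67 -1.3 ]
```

View pics/w1.png

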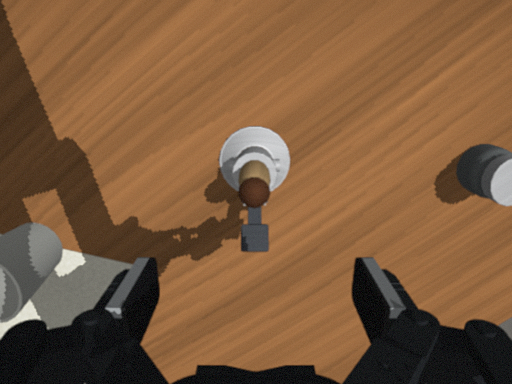

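The wrist view shows the rim at (255,158), head at (255,191) and lever pad at (255,238), all in one column, so the tool's y axis already lines up with the holder's. I'll triangulate these with the other views.

Run:
```python
from h import *
import pickle; s=pickle.load(open('pics/w1.pkl','rb'))
w=lambda uv:ray('wrist',uv,s)
print('head',*cross(ray('top',(301.2,188.6)),ray('side',(285.4,159.9)),w((255,191))))
print('pad',*cross(ray('top',(309.2,176.6)),ray('side',(281.6,154.1)),w((255,238))))
print('rim ray z0',plane(w((255,159)),3),'head z108',plane(w((255,191)),108),'pad75',plane(w((255,238)),75))
im=cv2.imread('pics/w1.png'); 
g=im.min(2).astype(int); sat=im.max(2).astype(int)-g
m=((g>110)&(sat<30)).astype(np.uint8); m[:, :200]=0;m[:,310:]=0;m[:115]=0;m[205:]=0
x,y,ww,h=cv2.boundingRect(m); print('rim bb',x,y,x+ww-1,y+h-1, plane(w((x+ww/2-.5,y+h/2-.5)),2))
hs=cv2.cvtColor(im,cv2.COLOR_BGR2HSV)
d=im[195:252,225:290].max(2); print('d',)
dm=((sat<35)&(im.max(2)<95)).astype(np.uint8); dm[:225]=0;dm[260:]=0;dm[:,:230]=0;dm[:,280:]=0
print('pad bb',cv2.boundingRect(dm))
```

```text
head [ 563.58 -153.71  119.91] [np.float64(2.0625956428017216), np.float64(1.101739924641939), np.float64(1.3590115631545472)]
pad [ 607.44 -186.48   87.1 ] [np.float64(2.0435334543834514), np.float64(1.347402519204843), np.float64(1.221709444974709)]
rim ray z0 [ 564.04 -155.01    3.  ] head z108 [ 565.32 -155.89  108.  ] pad75 [ 610.88 -189.75   75.  ]
rim bb 219 126 289 204 [ 568.9  -159.97    2.  ]
d
pad bb (240, 225, 28, 27)
```

Scaled: 90 mm / 600 = 0.15, 68 mm / 600 = 0.1133.

Call:
move_arm:
  commands:
    - [85, [0, 0, 0.0367], [0, 0, 0]]
    - [85, [0, 0, 0.075], [0, 0, 0]]
    - [85, [0, 0, 0.1133], [0, 0, 0]]
    - [85, [0, 0, 0.15], [0, 0, 0]]
    - [85, [0, 0, 0.15], [0, 0, 0]]

```text
time_s: 2.28
eef_pos: [561.3, -154.2, 148.0]
ee_rot: [0.313, 0.95, 0.0, -0.005]
ft_force: [-1.6, 0.1, -1.2]
finger_gap: 85.0
grip_force: 0.0
```

Run:
```python
from h import *
s=env.read_state(); print(s['time_s'],s['eef_pos'])
im=eyes.snapshot('wrist'); cv2.imwrite('pics/w2.png',im[...,::-1])
import pickle; pickle.dump(s,open('pics/w2.pkl','wb'))
```

```text
2.2833 [ 561.31 -154.2   148.05]
```

View pics/w2.png

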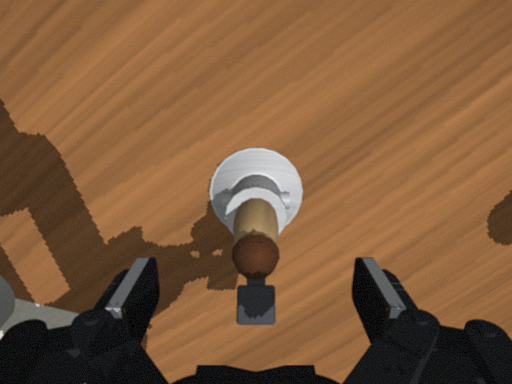

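The rim is now at (256,193), the head at (256,255) and the pad at (256,303), still in line with the tool. Two-height wrist triangulation next.

Run:
```python
from h import *
import pickle; s=pickle.load(open('pics/w1.pkl','rb'));t=pickle.load(open('pics/w2.pkl','rb'))
for n,a,b,z in [('rim',(254.5,159),(256,194),3),('head',(255,191),(256,255),108),('pad',(255,238),(256,303),76)]:
    print(n,*cross(ray('wrist',a,s),ray('wrist',b,t)),plane(ray('wrist',b,t),z))
```

```text
rim [ 557.81 -150.96   35.34] [np.float64(0.0052329935832521254), np.float64(0.005232993583361349)] [ 566.35 -157.29    3.  ]
head [ 564.04 -155.23  112.3 ] [np.float64(0.24033065182455057), np.float64(0.24033065182459706)] [ 565.76 -156.8   108.  ]
pad [ 614.1  -192.37   66.48] [np.float64(0.1771050334464664), np.float64(0.17710503344650877)] [ 608.47 -188.41   76.  ]
```

Scaled: 65 mm / 600 = 0.1083, -1.5 mm / 600 = -0.0025.

Call:
move_arm:
  commands:
    - [85, [-0.0025, 0, 0.025], [0, 0, 0]]
    - [85, [-0.0025, 0, 0.05], [0, 0, 0]]
    - [85, [-0.0025, 0, 0.075], [0, 0, 0]]
    - [85, [-0.0025, 0, 0.1], [0, 0, 0]]
    - [85, [-0.0025, 0, 0.1083], [0, 0, 0]]

```text
time_s: 2.75
eef_pos: [565.4, -155.9, 88.3]
ee_rot: [0.313, 0.95, -0.0, -0.0]
ft_force: [-0.7, -0.4, 0.3]
finger_gap: 85.1
grip_force: 0.0
```

Call:
move_arm:
  commands:
    - [60, [0, 0, 0], [0, 0, 0]]
    - [45, [0, 0, 0], [0, 0, 0]]
    - [35, [0, 0, 0], [0, 0, 0]]
    - [20, [0, 0, 0], [0, 0, 0]]
    - [20, [0, 0, 0], [0, 0, 0]]
  newtons: 50

```text
time_s: 3.17
eef_pos: [566.0, -156.4, 89.9]
ee_rot: [0.312, 0.95, -0.001, 0.001]
ft_force: [0.0, 1.4, 2.6]
finger_gap: 26.8
grip_force: 48.9
```

Call:
move_arm:
  commands:
    - [20, [0, 0, 0], [0, 0, 0]]
    - [20, [0, 0, 0], [0, 0, 0]]
    - [20, [0, 0, 0], [0, 0, 0]]
    - [20, [0, 0, 0], [0, 0, 0]]
    - [20, [0, 0, 0], [0, 0, 0]]

```text
time_s: 3.58
eef_pos: [566.1, -156.2, 89.8]
ee_rot: [0.312, 0.95, -0.0, 0.001]
ft_force: [-1.8, -0.7, 5.7]
finger_gap: 26.5
grip_force: 49.0
```

Scaled: -110 mm / 600 = -0.1833, -80 mm / 600 = -0.1333.

Call:
move_arm:
  commands:
    - [20, [0, 0, -0.0133], [0, 0, 0]]
    - [20, [0, 0, -0.0417], [0, 0, 0]]
    - [20, [0, 0, -0.0833], [0, 0, 0]]
    - [20, [0, 0, -0.1333], [0, 0, 0]]
    - [20, [0, 0, -0.1833], [0, 0, 0]]

```text
time_s: 4.0
eef_pos: [563.9, -154.8, 196.3]
ee_rot: [0.312, 0.95, 0.0, -0.003]
ft_force: [0.9, -0.6, -5.4]
finger_gap: 26.5
grip_force: 49.7
```

Call:
move_arm:
  commands:
    - [20, [0.0417, 0.0433, -0.0333], [0, 0, 0]]
    - [20, [0.0833, 0.0883, -0.0583], [0, 0, 0]]
    - [20, [0.125, 0.1333, -0.0583], [0, 0, 0]]
    - [20, [0.17, 0.1783, -0.0583], [0, 0, 0]]
    - [20, [0.2117, 0.2217, -0.0583], [0, 0, 0]]

```text
time_s: 4.42
eef_pos: [540.6, 28.7, 231.9]
ee_rot: [0.312, 0.95, -0.0, -0.002]
ft_force: [0.7, 0.6, -5.1]
finger_gap: 26.7
grip_force: 50.2
```

Scaled: 40 mm / 600 = 0.0667, 35 mm / 600 = 0.0583.

Call:
move_arm:
  commands:
    - [20, [0.0333, 0.0383, 0], [0, 0, 0]]
    - [20, [0.0583, 0.0667, 0], [0, 0, 0]]
    - [20, [0.0583, 0.0667, 0], [0, 0, 0]]
    - [20, [0.0583, 0.0667, 0], [0, 0, 0]]
    - [20, [0.0583, 0.0667, 0], [0, 0, 0]]

```text
time_s: 4.83
eef_pos: [536.9, 79.5, 231.8]
ee_rot: [0.312, 0.95, -0.001, -0.001]
ft_force: [-0.4, -0.1, -5.1]
finger_gap: 26.3
grip_force: 50.3
```

Run:
```python
from h import *
s=env.read_state(); print(s['time_s'],s['eef_pos'],s['ee_rot'])
im=eyes.snapshot('wrist'); cv2.imwrite('pics/w3.png',im[...,::-1])
import pickle; pickle.dump(s,open('pics/w3.pkl','wb'))
```

```text
4.8333 [536.91  79.5  231.79] [ 0.31  0.95 -0.   -0.  ]
```

View pics/w3.png

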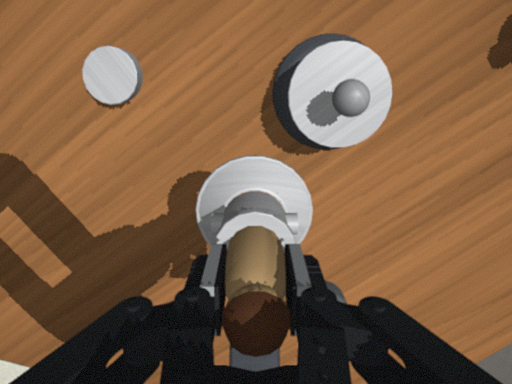

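The ball is at (351,97), the flange around (340,95), and the held rim at about (254,212). Next I'll locate the ball and the holder axis in the tool frame.

Run:
```python
from h import *
import pickle; s=pickle.load(open('pics/w3.pkl','rb'))
im=cv2.imread('pics/w3.png'); g=cv2.cvtColor(im,cv2.COLOR_BGR2GRAY); sat=im.max(2).astype(int)-im.min(2)
c=cv2.HoughCircles(cv2.GaussianBlur(g,(3,3),0)[60:140,310:392],cv2.HOUGH_GRADIENT,1.,20,param1=100,param2=10,minRadius=14,maxRadius=24)
print('balls',c[0][:3]+[310,60,0])
def ell(x0,y0,x1,y1,th):
    m=((g>th)&(sat<30)).astype(np.uint8); k=np.zeros_like(m);k[y0:y1,x0:x1]=m[y0:y1,x0:x1]
    cs,_=cv2.findContours(k,cv2.RETR_EXTERNAL,cv2.CHAIN_APPROX_NONE); h=cv2.convexHull(max(cs,key=cv2.contourArea))
    return cv2.fitEllipse(h),cv2.boundingRect(h)
fl=ell(270,25,405,165,150); print('flange',fl)
rim=ell(190,150,320,235,150); print('rim',rim)
b=c[0][0][:2]+[310,60]
print('ball tri',*cross(ray('wrist',b,s),ray('side',(214.1,236.3)),ray('top',(201.6,202.6))))
for z in (85,90,95): print(z,plane(ray('wrist',b,s),z))
for z in (55,60,65): print('fl',z,plane(ray('wrist',fl[0][0],s),z))
for n,uv in(('top',(201.6,202.6)),('side',(214.1,236.3))):
    print(n,plane(ray(n,uv),90))
# held holder rim, z of rim = tcp-88ish
P=plane(ray('wrist',(254.5,rim[0][0][1]),s),s['eef_pos'][2]-87)
Q=R.from_quat(s['ee_rot']).as_matrix(); print('rim in tool',Q.T@(P-s['eef_pos']))
```

```text
balls [[350.5  97.5  19.3]
 [322.5 108.5  17.4]]
flange (((339.984619140625, 93.60272216796875), (101.64443969726562, 108.18436431884766), 29.886478424072266), (289, 41, 103, 106))
rim (((255.09820556640625, 205.22650146484375), (98.10649108886719, 116.68923950195312), 95.37281036376953), (196, 156, 117, 79))
ball tri [522.79 177.26  95.25] [np.float64(1.1729763036450784), np.float64(0.7890282113196417), np.float64(1.7629586259145222)]
85 [523.63 179.02  85.  ]
90 [522.64 178.08  90.  ]
95 [521.65 177.14  95.  ]
fl 55 [521.62 179.09  55.  ]
fl 60 [520.76 178.25  60.  ]
fl 65 [519.91 177.4   65.  ]
top [524.68 178.84  90.  ]
side [525.08 174.52  90.  ]
rim in tool [ 4.77 -0.2  87.01]
```

```bash
cat >> h.py <<'E'
from scipy.optimize import least_squares
def hull(im,x0,y0,x1,y1,th,ycut=1e9):
    g=cv2.cvtColor(im,cv2.COLOR_BGR2GRAY); sat=im.max(2).astype(int)-im.min(2)
    m=((g>th)&(sat<30)).astype(np.uint8); k=np.zeros_like(m);k[y0:y1,x0:x1]=m[y0:y1,x0:x1]
    cs,_=cv2.findContours(k,cv2.RETR_EXTERNAL,cv2.CHAIN_APPROX_NONE); h=cv2.convexHull(max(cs,key=cv2.contourArea))[:,0].astype(float)
    return h[h[:,1]<ycut]
def circ(im,s,box,th,z,r,ycut=1e9):
    P=np.array([plane(ray('wrist',p,s),z)[:2] for p in hull(im,*box,th,ycut)])
    f=least_squares(lambda v:np.hypot(*(P-v[:2]).T)-v[2],[*P.mean(0),r],loss='soft_l1')
    g=least_squares(lambda v:np.hypot(*(P-v[:2]).T)-r,P.mean(0),loss='soft_l1')
    return f.x,g.x
E
python3 - <<'E'
from h import *
import pickle; s=pickle.load(open('pics/w3.pkl','rb')); im=cv2.imread('pics/w3.png')
for z in (55,60,65): print('fl',z,circ(im,s,(270,25,405,165),150,z,44))
Q=R.from_quat(s['ee_rot']).as_matrix();e=s['eef_pos']
for d in (84,86,88):
    a,b=circ(im,s,(190,150,320,235),150,e[2]-d,38,205)
    print('rim',d,a[2],Q.T@(np.r_[a[:2],e[2]-d]-e),Q.T@(np.r_[b,e[2]-d]-e))
E
```

```text
fl 55 (array([523.13, 178.46,  43.83]), array([523.15, 178.43]))
fl 60 (array([522.25, 177.63,  43.1 ]), array([522.48, 177.32]))
fl 65 (array([521.37, 176.8 ,  42.36]), array([522.02, 175.94]))
rim 84 37.159032722289375 [ 0.88 -0.28 84.  ] [-0.14 -0.18 84.  ]
rim 86 37.52184415523717 [ 0.08 -0.29 86.  ] [-0.5  -0.23 86.  ]
rim 88 37.88465541893562 [-0.72 -0.29 88.  ] [-0.86 -0.28 88.  ]
```

Scaled: 71.4 mm / 600 = 0.119, 70.3 mm / 600 = 0.1172.

Call:
move_arm:
  commands:
    - [20, [0.03, 0.03, 0], [0, 0, 0]]
    - [20, [0.0667, 0.0667, 0], [0, 0, 0]]
    - [20, [0.1, 0.1017, 0], [0, 0, 0]]
    - [20, [0.1172, 0.119, 0], [0, 0, 0]]
    - [20, [0.1172, 0.119, 0], [0, 0, 0]]

```text
time_s: 5.3
eef_pos: [522.8, 180.8, 232.7]
ee_rot: [0.311, 0.95, 0.001, -0.001]
ft_force: [0.1, -1.1, -5.3]
finger_gap: 26.6
grip_force: 50.6
```

Scaled: 24 mm / 600 = 0.04, 16 mm / 600 = 0.0267.

Call:
move_arm:
  commands:
    - [20, [0, 0, 0.0133], [0, 0, 0]]
    - [20, [0, 0, 0.0267], [0, 0, 0]]
    - [20, [0, 0, 0.04], [0, 0, 0]]
    - [20, [0, 0, 0.04], [0, 0, 0]]
    - [20, [0, 0, 0.04], [0, 0, 0]]

```text
time_s: 5.72
eef_pos: [522.8, 177.7, 207.6]
ee_rot: [0.313, 0.95, -0.001, -0.001]
ft_force: [-0.0, -0.5, -4.9]
finger_gap: 26.9
grip_force: 50.6
```

Scaled: 22 mm / 600 = 0.0367, 18 mm / 600 = 0.03.

Call:
move_arm:
  commands:
    - [20, [0, 0, 0.01], [0, 0, 0]]
    - [20, [0, 0, 0.02], [0, 0, 0]]
    - [20, [0, 0, 0.03], [0, 0, 0]]
    - [20, [0, 0, 0.0367], [0, 0, 0]]
    - [20, [0, 0, 0.0367], [0, 0, 0]]

```text
time_s: 6.13
eef_pos: [522.5, 178.6, 185.6]
ee_rot: [0.312, 0.95, -0.001, -0.001]
ft_force: [-0.6, -0.0, -6.4]
finger_gap: 26.6
grip_force: 50.7
```

Call:
move_arm:
  commands:
    - [20, [0, 0, 0.0025], [0, 0, 0]]
    - [20, [0, 0, 0.005], [0, 0, 0]]
    - [20, [0, 0, 0.0075], [0, 0, 0]]
    - [20, [0, 0, 0.01], [0, 0, 0]]
    - [20, [0, 0, 0.01], [0, 0, 0]]

```text
time_s: 6.55
eef_pos: [523.2, 178.8, 181.0]
ee_rot: [0.312, 0.95, -0.0, -0.0]
ft_force: [0.1, 0.5, -5.2]
finger_gap: 26.5
grip_force: 50.7
```

Scaled: 5 mm / 600 = 0.0083, 4.8 mm / 600 = 0.008.

Call:
move_arm:
  commands:
    - [20, [0, 0, 0.002], [0, 0, 0]]
    - [20, [0, 0, 0.004], [0, 0, 0]]
    - [20, [0, 0, 0.006], [0, 0, 0]]
    - [20, [0, 0, 0.008], [0, 0, 0]]
    - [20, [0, 0, 0.0083], [0, 0, 0]]

```text
time_s: 6.97
eef_pos: [523.2, 178.7, 175.9]
ee_rot: [0.312, 0.95, -0.0, -0.0]
ft_force: [0.4, 0.5, -5.1]
finger_gap: 26.8
grip_force: 50.7
```

Scaled: 4 mm / 600 = 0.0067, 3 mm / 600 = 0.005.

Call:
move_arm:
  commands:
    - [20, [0, 0, 0.0017], [0, 0, 0]]
    - [20, [0, 0, 0.0033], [0, 0, 0]]
    - [20, [0, 0, 0.005], [0, 0, 0]]
    - [20, [0, 0, 0.0067], [0, 0, 0]]
    - [20, [0, 0, 0.0067], [0, 0, 0]]

```text
time_s: 7.38
eef_pos: [523.2, 178.7, 172.0]
ee_rot: [0.312, 0.95, -0.0, -0.0]
ft_force: [-0.4, -0.2, -5.3]
finger_gap: 26.2
grip_force: 50.7
```

Scaled: 3 mm / 600 = 0.005, 2 mm / 600 = 0.0033.

Call:
move_arm:
  commands:
    - [20, [0, 0, 0.0017], [0, 0, 0]]
    - [20, [0, 0, 0.0033], [0, 0, 0]]
    - [20, [0, 0, 0.005], [0, 0, 0]]
    - [20, [0, 0, 0.005], [0, 0, 0]]
    - [20, [0, 0, 0.005], [0, 0, 0]]

```text
time_s: 7.8
eef_pos: [523.2, 178.8, 169.1]
ee_rot: [0.312, 0.95, -0.0, -0.0]
ft_force: [-0.3, 0.4, -5.3]
finger_gap: 26.7
grip_force: 50.7
```

Scaled: 3 mm / 600 = 0.005, 2 mm / 600 = 0.0033.

Call:
move_arm:
  commands:
    - [20, [0, 0, 0.0017], [0, 0, 0]]
    - [20, [0, 0, 0.0033], [0, 0, 0]]
    - [20, [0, 0, 0.005], [0, 0, 0]]
    - [20, [0, 0, 0.005], [0, 0, 0]]
    - [20, [0, 0, 0.005], [0, 0, 0]]

```text
time_s: 8.22
eef_pos: [523.3, 178.6, 166.6]
ee_rot: [0.312, 0.95, -0.0, 0.0]
ft_force: [-1.4, -1.2, -3.5]
finger_gap: 26.5
grip_force: 51.0
```

Contact is beginning at TCP z of about 166, so the catches are there. I'll keep going in small steps.

Scaled: 2.4 mm / 600 = 0.004, 1.6 mm / 600 = 0.0027.

Call:
move_arm:
  commands:
    - [20, [0, 0, 0.0013], [0, 0, 0]]
    - [20, [0, 0, 0.0027], [0, 0, 0]]
    - [20, [0, 0, 0.004], [0, 0, 0]]
    - [20, [0, 0, 0.004], [0, 0, 0]]
    - [20, [0, 0, 0.004], [0, 0, 0]]

```text
time_s: 8.63
eef_pos: [523.8, 178.7, 164.9]
ee_rot: [0.312, 0.95, 0.0, 0.001]
ft_force: [-1.7, -1.9, 4.0]
finger_gap: 26.7
grip_force: 51.7
```

Scaled: 2 mm / 600 = 0.0033, 1.6 mm / 600 = 0.0027.

Call:
move_arm:
  commands:
    - [20, [0, 0, 0.0013], [0, 0, 0]]
    - [20, [0, 0, 0.0027], [0, 0, 0]]
    - [20, [0, 0, 0.0033], [0, 0, 0]]
    - [20, [0, 0, 0.0033], [0, 0, 0]]
    - [20, [0, 0, 0.0033], [0, 0, 0]]

```text
time_s: 9.05
eef_pos: [523.8, 178.8, 161.9]
ee_rot: [0.312, 0.95, 0.0, 0.001]
ft_force: [0.9, -2.5, 2.9]
finger_gap: 26.7
grip_force: 51.5
```

Scaled: 3 mm / 600 = 0.005, 2.4 mm / 600 = 0.004.

Call:
move_arm:
  commands:
    - [20, [0, 0, 0.0013], [0, 0, 0]]
    - [20, [0, 0, 0.0027], [0, 0, 0]]
    - [20, [0, 0, 0.004], [0, 0, 0]]
    - [20, [0, 0, 0.005], [0, 0, 0]]
    - [20, [0, 0, 0.005], [0, 0, 0]]

```text
time_s: 9.47
eef_pos: [523.2, 178.8, 158.2]
ee_rot: [0.312, 0.95, -0.0, -0.0]
ft_force: [1.2, -1.7, -1.2]
finger_gap: 26.7
grip_force: 51.3
```

Scaled: 3 mm / 600 = 0.005, 2.4 mm / 600 = 0.004.

Call:
move_arm:
  commands:
    - [20, [0, 0, 0.0013], [0, 0, 0]]
    - [20, [0, 0, 0.0027], [0, 0, 0]]
    - [20, [0, 0, 0.004], [0, 0, 0]]
    - [20, [0, 0, 0.005], [0, 0, 0]]
    - [20, [0, 0, 0.005], [0, 0, 0]]

```text
time_s: 9.88
eef_pos: [522.1, 179.0, 153.9]
ee_rot: [0.312, 0.95, -0.001, -0.002]
ft_force: [0.4, -0.3, -8.5]
finger_gap: 26.4
grip_force: 50.3
```

Past the catches, since the force has dropped. Now down to the hard stop.

Call:
move_arm:
  commands:
    - [20, [0, 0, 0.001], [0, 0, 0]]
    - [20, [0, 0, 0.002], [0, 0, 0]]
    - [20, [0, 0, 0.003], [0, 0, 0]]
    - [20, [0, 0, 0.0033], [0, 0, 0]]
    - [20, [0, 0, 0.0033], [0, 0, 0]]

```text
time_s: 10.3
eef_pos: [522.7, 179.0, 153.8]
ee_rot: [0.312, 0.95, -0.0, -0.001]
ft_force: [-2.4, 1.5, -6.1]
finger_gap: 26.5
grip_force: 50.5
```

Scaled: 2 mm / 600 = 0.0033, 1.5 mm / 600 = 0.0025.

Call:
move_arm:
  commands:
    - [20, [0, 0, 0.0008], [0, 0, 0]]
    - [20, [0, 0, 0.0017], [0, 0, 0]]
    - [20, [0, 0, 0.0025], [0, 0, 0]]
    - [20, [0, 0, 0.0033], [0, 0, 0]]
    - [20, [0, 0, 0.0033], [0, 0, 0]]

```text
time_s: 10.72
eef_pos: [523.3, 178.4, 151.7]
ee_rot: [0.312, 0.95, -0.0, 0.0]
ft_force: [-2.8, -0.9, -6.2]
finger_gap: 26.2
grip_force: 50.6
```

Scaled: 1.5 mm / 600 = 0.0025, 1 mm / 600 = 0.0017.

Call:
move_arm:
  commands:
    - [20, [0, 0, 0.0008], [0, 0, 0]]
    - [20, [0, 0, 0.0017], [0, 0, 0]]
    - [20, [0, 0, 0.0025], [0, 0, 0]]
    - [20, [0, 0, 0.0025], [0, 0, 0]]
    - [20, [0, 0, 0.0025], [0, 0, 0]]

```text
time_s: 11.13
eef_pos: [523.7, 178.6, 150.5]
ee_rot: [0.312, 0.95, -0.0, 0.001]
ft_force: [0.1, -1.8, -5.3]
finger_gap: 26.7
grip_force: 50.7
```

Scaled: 1.5 mm / 600 = 0.0025, 1 mm / 600 = 0.0017.

Call:
move_arm:
  commands:
    - [20, [0, 0, 0.0008], [0, 0, 0]]
    - [20, [0, 0, 0.0017], [0, 0, 0]]
    - [20, [0, 0, 0.0025], [0, 0, 0]]
    - [20, [0, 0, 0.0025], [0, 0, 0]]
    - [20, [0, 0, 0.0025], [0, 0, 0]]

```text
time_s: 11.55
eef_pos: [523.5, 179.1, 149.1]
ee_rot: [0.312, 0.95, 0.0, 0.0]
ft_force: [-0.0, 0.8, -5.1]
finger_gap: 26.6
grip_force: 50.7
```

Scaled: 1.5 mm / 600 = 0.0025, 1 mm / 600 = 0.0017.

Call:
move_arm:
  commands:
    - [20, [0, 0, 0.0008], [0, 0, 0]]
    - [20, [0, 0, 0.0017], [0, 0, 0]]
    - [20, [0, 0, 0.0025], [0, 0, 0]]
    - [20, [0, 0, 0.0025], [0, 0, 0]]
    - [20, [0, 0, 0.0025], [0, 0, 0]]

```text
time_s: 11.97
eef_pos: [523.4, 178.8, 147.4]
ee_rot: [0.312, 0.95, 0.0, 0.0]
ft_force: [0.8, -0.2, -5.7]
finger_gap: 26.8
grip_force: 50.8
```

Scaled: 1 mm / 600 = 0.0017, 0.5 mm / 600 = 0.0008.

Call:
move_arm:
  commands:
    - [20, [0, 0, 0.0008], [0, 0, 0]]
    - [20, [0, 0, 0.0017], [0, 0, 0]]
    - [20, [0, 0, 0.0017], [0, 0, 0]]
    - [20, [0, 0, 0.0017], [0, 0, 0]]
    - [20, [0, 0, 0.0017], [0, 0, 0]]

```text
time_s: 12.38
eef_pos: [523.5, 178.7, 147.1]
ee_rot: [0.312, 0.95, 0.0, 0.0]
ft_force: [-2.1, -1.3, 0.9]
finger_gap: 26.9
grip_force: 51.2
```

Call:
move_arm:
  commands:
    - [20, [0, 0, 0.0005], [0, 0, 0]]
    - [20, [0, 0, 0.001], [0, 0, 0]]
    - [20, [0, 0, 0.0017], [0, 0, 0]]
    - [20, [0, 0, 0.0017], [0, 0, 0]]
    - [20, [0, 0, 0.0017], [0, 0, 0]]

```text
time_s: 12.8
eef_pos: [523.6, 178.7, 147.0]
ee_rot: [0.312, 0.95, 0.0, 0.001]
ft_force: [-3.5, -1.9, 5.1]
finger_gap: 26.6
grip_force: 51.8
```

Scaled: 1.2 mm / 600 = 0.002, 0.8 mm / 600 = 0.0013.

Call:
move_arm:
  commands:
    - [20, [0, 0, 0.0007], [0, 0, 0]]
    - [20, [0, 0, 0.0013], [0, 0, 0]]
    - [20, [0, 0, 0.002], [0, 0, 0]]
    - [20, [0, 0, 0.002], [0, 0, 0]]
    - [20, [0, 0, 0.002], [0, 0, 0]]

```text
time_s: 13.22
eef_pos: [523.7, 178.6, 146.9]
ee_rot: [0.312, 0.95, 0.0, 0.001]
ft_force: [-5.4, -3.1, 10.0]
finger_gap: 26.5
grip_force: 52.1
```

Run:
```python
from h import *
s=env.read_state(); print(s['time_s'],s['eef_pos'],s['ft_force'],s['ft_torque'],R.from_quat(s['ee_rot']).as_matrix()[:,2])
im=eyes.snapshot('side'); cv2.imwrite('pics/s4.png',cv2.resize(im[195:275,170:270,::-1],(700,560),interpolation=cv2.INTER_CUBIC))
```

```text
13.2167 [523.66 178.64 146.93] [-5.44 -3.1   9.97] [-0.33  0.95  0.01] [ 0. -0. -1.]
```

View pics/s4.png

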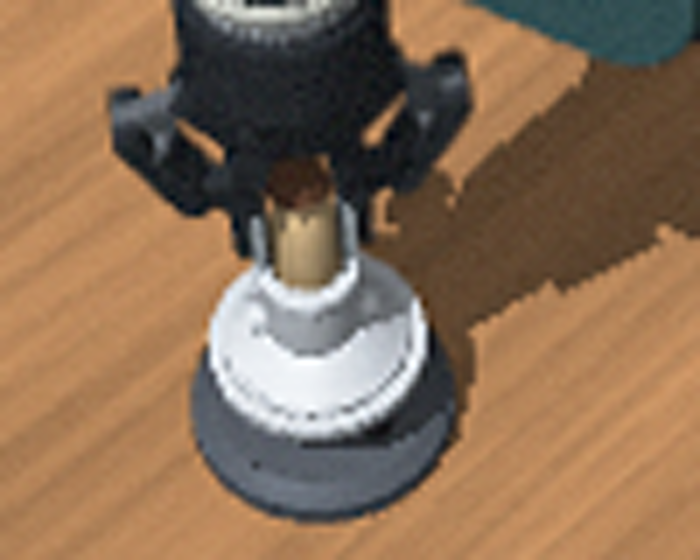

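The rim looks flush on the flange, and the 20 mm of travel after touching the catches agrees. I'll back off the press, release and rise.

Scaled: -2.2 mm / 600 = -0.0037, -1 mm / 600 = -0.0017.

Call:
move_arm:
  commands:
    - [20, [0, 0, -0.0017], [0, 0, 0]]
    - [20, [0, 0, -0.0037], [0, 0, 0]]
    - [50, [0, 0, -0.0037], [0, 0, 0]]
    - [85, [0, 0, -0.0037], [0, 0, 0]]
    - [85, [0, 0, -0.0037], [0, 0, 0]]

```text
time_s: 13.68
eef_pos: [523.6, 179.0, 146.1]
ee_rot: [0.312, 0.95, 0.0, 0.0]
ft_force: [0.7, 0.9, -0.5]
finger_gap: 62.3
grip_force: 0.0
```

Scaled: -10 mm / 600 = -0.0167.

Call:
move_arm:
  commands:
    - [85, [0, 0, 0], [0, 0, 0]]
    - [85, [0, 0, 0], [0, 0, 0]]
    - [85, [0, 0, 0], [0, 0, 0]]
    - [85, [0, 0, 0], [0, 0, 0]]
    - [85, [0, 0, -0.0167], [0, 0, 0]]

```text
time_s: 14.1
eef_pos: [522.0, 178.4, 154.3]
ee_rot: [0.312, 0.95, -0.001, -0.002]
ft_force: [-0.6, -0.2, -0.1]
finger_gap: 84.8
grip_force: 0.0
```

Scaled: -65 mm / 600 = -0.1083, -60 mm / 600 = -0.1.

Call:
move_arm:
  commands:
    - [85, [0, 0, -0.025], [0, 0, 0]]
    - [85, [0, 0, -0.05], [0, 0, 0]]
    - [85, [0, 0, -0.075], [0, 0, 0]]
    - [85, [0, 0, -0.1], [0, 0, 0]]
    - [85, [0, 0, -0.1083], [0, 0, 0]]

```text
time_s: 14.52
eef_pos: [524.5, 179.1, 225.2]
ee_rot: [0.312, 0.95, 0.001, 0.002]
ft_force: [0.7, 1.1, 0.2]
finger_gap: 85.0
grip_force: 0.0
```

Scaled: -63 mm / 600 = -0.105, -48 mm / 600 = -0.08.

Call:
move_arm:
  commands:
    - [0, [-0.0267, 0, 0], [0, 0, 0]]
    - [0, [-0.0533, 0, 0], [0, 0, 0]]
    - [0, [-0.08, 0, 0], [0, 0, 0]]
    - [0, [-0.105, 0, 0], [0, 0, 0]]
    - [0, [-0.105, 0, 0], [0, 0, 0]]
  newtons: 20

```text
time_s: 14.93
eef_pos: [576.3, 138.6, 219.5]
ee_rot: [0.314, 0.949, -0.001, -0.001]
ft_force: [0.1, -1.0, -1.2]
finger_gap: 25.1
grip_force: 0.0
```

Call:
move_arm:
  commands:
    - [0, [0, 0, 0], [0, 0, 0]]
    - [0, [0, 0, 0], [0, 0, 0]]
    - [0, [0, 0, 0], [0, 0, 0]]
    - [0, [0, 0, 0], [0, 0, 0]]
    - [0, [0, 0, 0], [0, 0, 0]]

```text
time_s: 15.35
eef_pos: [573.7, 141.8, 221.6]
ee_rot: [0.312, 0.95, 0.0, 0.0]
ft_force: [-0.2, -0.2, 1.1]
finger_gap: 0.4
grip_force: 0.0
```

Run:
```python
from h import *
s=env.read_state(); print(s['time_s'],s['eef_pos'],s['ft_force'],s['finger_gap'])
im=eyes.snapshot('wrist'); cv2.imwrite('pics/w5.png',im[...,::-1])
```

```text
15.35 [573.74 141.84 221.56] [-0.18 -0.18  1.1 ] 0.41108651014825515
```

View pics/w5.png

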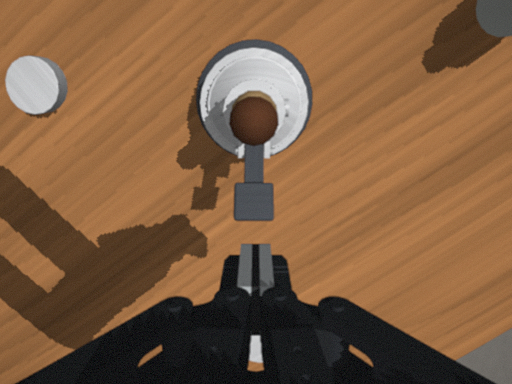

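The holder stands free and seated, and the lever pad at (254,202) is in line with the closed fingers. I'll descend onto the pad.

Scaled: 48 mm / 600 = 0.08, 36 mm / 600 = 0.06.

Call:
move_arm:
  commands:
    - [0, [0, 0, 0.02], [0, 0, 0]]
    - [0, [0, 0, 0.04], [0, 0, 0]]
    - [0, [0, 0, 0.06], [0, 0, 0]]
    - [0, [0, 0, 0.08], [0, 0, 0]]
    - [0, [0, 0, 0.08], [0, 0, 0]]

```text
time_s: 15.82
eef_pos: [571.8, 141.1, 168.4]
ee_rot: [0.312, 0.95, -0.002, -0.004]
ft_force: [-0.6, 0.3, -0.9]
finger_gap: -0.0
grip_force: 0.0
```

Scaled: 6 mm / 600 = 0.01, 4.5 mm / 600 = 0.0075.

Call:
move_arm:
  commands:
    - [0, [0, 0, 0.0025], [0, 0, 0]]
    - [0, [0, 0, 0.005], [0, 0, 0]]
    - [0, [0, 0, 0.0075], [0, 0, 0]]
    - [0, [0, 0, 0.01], [0, 0, 0]]
    - [0, [0, 0, 0.01], [0, 0, 0]]

```text
time_s: 16.23
eef_pos: [574.2, 141.4, 167.7]
ee_rot: [0.312, 0.95, 0.0, 0.0]
ft_force: [-0.0, 0.3, 0.7]
finger_gap: 0.1
grip_force: 0.0
```

Scaled: 4.8 mm / 600 = 0.008, 3.6 mm / 600 = 0.006.

Call:
move_arm:
  commands:
    - [0, [0, 0, 0.002], [0, 0, 0]]
    - [0, [0, 0, 0.004], [0, 0, 0]]
    - [0, [0, 0, 0.006], [0, 0, 0]]
    - [0, [0, 0, 0.008], [0, 0, 0]]
    - [0, [0, 0, 0.008], [0, 0, 0]]

```text
time_s: 16.65
eef_pos: [574.2, 141.4, 162.8]
ee_rot: [0.312, 0.95, 0.0, 0.0]
ft_force: [0.5, -0.2, 1.2]
finger_gap: 0.1
grip_force: 0.5
```

Scaled: 4.8 mm / 600 = 0.008, 1.2 mm / 600 = 0.002.

Call:
move_arm:
  commands:
    - [0, [0, 0, 0.002], [0, 0, 0]]
    - [0, [0, 0, 0.004], [0, 0, 0]]
    - [0, [0, 0, 0.006], [0, 0, 0]]
    - [0, [0, 0, 0.008], [0, 0, 0]]
    - [0, [0, 0, 0.008], [0, 0, 0]]

```text
time_s: 17.07
eef_pos: [576.0, 140.4, 160.1]
ee_rot: [0.312, 0.95, 0.0, 0.003]
ft_force: [1.9, -2.8, 6.7]
finger_gap: 0.0
grip_force: 3.0
```

Scaled: 4.8 mm / 600 = 0.008, 3.6 mm / 600 = 0.006.

Call:
move_arm:
  commands:
    - [0, [0, 0, 0.002], [0, 0, 0]]
    - [0, [0, 0, 0.004], [0, 0, 0]]
    - [0, [0, 0, 0.006], [0, 0, 0]]
    - [0, [0, 0, 0.008], [0, 0, 0]]
    - [0, [0, 0, 0.008], [0, 0, 0]]

```text
time_s: 17.48
eef_pos: [577.6, 139.4, 156.8]
ee_rot: [0.313, 0.95, 0.0, 0.006]
ft_force: [2.5, -4.9, 8.3]
finger_gap: 0.2
grip_force: 4.2
```

Scaled: 4.8 mm / 600 = 0.008, 3.6 mm / 600 = 0.006.

Call:
move_arm:
  commands:
    - [0, [0, 0, 0.002], [0, 0, 0]]
    - [0, [0, 0, 0.004], [0, 0, 0]]
    - [0, [0, 0, 0.006], [0, 0, 0]]
    - [0, [0, 0, 0.008], [0, 0, 0]]
    - [0, [0, 0, 0.008], [0, 0, 0]]

```text
time_s: 17.9
eef_pos: [576.0, 140.8, 150.5]
ee_rot: [0.313, 0.95, 0.001, 0.003]
ft_force: [1.1, 0.1, 4.3]
finger_gap: 0.1
grip_force: 1.6
```

Scaled: 4.8 mm / 600 = 0.008, 3.6 mm / 600 = 0.006.

Call:
move_arm:
  commands:
    - [0, [0, 0, 0.002], [0, 0, 0]]
    - [0, [0, 0, 0.004], [0, 0, 0]]
    - [0, [0, 0, 0.006], [0, 0, 0]]
    - [0, [0, 0, 0.008], [0, 0, 0]]
    - [0, [0, 0, 0.008], [0, 0, 0]]

```text
time_s: 18.32
eef_pos: [574.0, 141.5, 143.0]
ee_rot: [0.312, 0.95, -0.0, -0.0]
ft_force: [2.1, 0.5, 4.7]
finger_gap: 0.2
grip_force: 1.8
```

Scaled: 4.8 mm / 600 = 0.008, 3.6 mm / 600 = 0.006.

Call:
move_arm:
  commands:
    - [0, [0, 0, 0.002], [0, 0, 0]]
    - [0, [0, 0, 0.004], [0, 0, 0]]
    - [0, [0, 0, 0.006], [0, 0, 0]]
    - [0, [0, 0, 0.008], [0, 0, 0]]
    - [0, [0, 0, 0.008], [0, 0, 0]]

```text
time_s: 18.73
eef_pos: [574.0, 141.3, 138.2]
ee_rot: [0.312, 0.95, -0.0, -0.0]
ft_force: [0.8, -1.0, 2.8]
finger_gap: 0.1
grip_force: 1.7
```

Scaled: 4 mm / 600 = 0.0067, 3 mm / 600 = 0.005.

Call:
move_arm:
  commands:
    - [0, [0, 0, 0.0017], [0, 0, 0]]
    - [0, [0, 0, 0.0033], [0, 0, 0]]
    - [0, [0, 0, 0.005], [0, 0, 0]]
    - [0, [0, 0, 0.0067], [0, 0, 0]]
    - [0, [0, 0, 0.0067], [0, 0, 0]]

```text
time_s: 19.15
eef_pos: [574.0, 141.3, 134.3]
ee_rot: [0.312, 0.95, -0.0, -0.0]
ft_force: [2.6, -1.8, 4.8]
finger_gap: 0.0
grip_force: 1.9
```

Scaled: 2 mm / 600 = 0.0033, 1.5 mm / 600 = 0.0025.

Call:
move_arm:
  commands:
    - [0, [0, 0, 0.0008], [0, 0, 0]]
    - [0, [0, 0, 0.0017], [0, 0, 0]]
    - [0, [0, 0, 0.0025], [0, 0, 0]]
    - [0, [0, 0, 0.0033], [0, 0, 0]]
    - [0, [0, 0, 0.0033], [0, 0, 0]]

```text
time_s: 19.57
eef_pos: [574.0, 141.4, 132.4]
ee_rot: [0.312, 0.95, -0.0, -0.0]
ft_force: [2.4, -1.7, 3.9]
finger_gap: 0.2
grip_force: 1.9
```

Call:
move_arm:
  commands:
    - [0, [0, 0, 0.0008], [0, 0, 0]]
    - [0, [0, 0, 0.0017], [0, 0, 0]]
    - [0, [0, 0, 0.0025], [0, 0, 0]]
    - [0, [0, 0, 0.0025], [0, 0, 0]]
    - [0, [0, 0, 0.0025], [0, 0, 0]]

```text
time_s: 19.98
eef_pos: [574.1, 141.4, 131.1]
ee_rot: [0.312, 0.95, -0.0, 0.0]
ft_force: [2.8, -1.2, 3.0]
finger_gap: 0.0
grip_force: 1.9
```

Scaled: 1.2 mm / 600 = 0.002, 0.8 mm / 600 = 0.0013.

Call:
move_arm:
  commands:
    - [0, [0, 0, 0.0007], [0, 0, 0]]
    - [0, [0, 0, 0.0013], [0, 0, 0]]
    - [0, [0, 0, 0.002], [0, 0, 0]]
    - [0, [0, 0, 0.002], [0, 0, 0]]
    - [0, [0, 0, 0.002], [0, 0, 0]]

```text
time_s: 20.4
eef_pos: [574.2, 141.4, 130.7]
ee_rot: [0.312, 0.95, 0.0, 0.0]
ft_force: [2.2, -2.4, 6.4]
finger_gap: 0.2
grip_force: 3.3
```

Force is rising at z of about 130.7, where the stop was expected. I'll press a bit more to confirm.

Call:
move_arm:
  commands:
    - [0, [0, 0, 0.0007], [0, 0, 0]]
    - [0, [0, 0, 0.0013], [0, 0, 0]]
    - [0, [0, 0, 0.002], [0, 0, 0]]
    - [0, [0, 0, 0.002], [0, 0, 0]]
    - [0, [0, 0, 0.002], [0, 0, 0]]

```text
time_s: 20.82
eef_pos: [574.4, 141.3, 130.3]
ee_rot: [0.312, 0.95, 0.0, 0.001]
ft_force: [2.3, -3.1, 9.6]
finger_gap: -0.0
grip_force: 4.6
```

Call:
move_arm:
  commands:
    - [0, [0, 0, 0.0007], [0, 0, 0]]
    - [0, [0, 0, 0.0013], [0, 0, 0]]
    - [0, [0, 0, 0.0013], [0, 0, 0]]
    - [0, [0, 0, 0.0013], [0, 0, 0]]
    - [0, [0, 0, 0.0013], [0, 0, 0]]

```text
time_s: 21.23
eef_pos: [574.7, 141.2, 130.1]
ee_rot: [0.312, 0.95, 0.0, 0.001]
ft_force: [-0.3, -2.6, 10.5]
finger_gap: -0.1
grip_force: 5.4
```

Scaled: 1 mm / 600 = 0.0017, 0.8 mm / 600 = 0.0013.

Call:
move_arm:
  commands:
    - [0, [0, 0, 0.0007], [0, 0, 0]]
    - [0, [0, 0, 0.0013], [0, 0, 0]]
    - [0, [0, 0, 0.0017], [0, 0, 0]]
    - [0, [0, 0, 0.0017], [0, 0, 0]]
    - [0, [0, 0, 0.0017], [0, 0, 0]]

```text
time_s: 21.65
eef_pos: [575.1, 141.0, 129.8]
ee_rot: [0.312, 0.95, 0.0, 0.002]
ft_force: [1.0, -4.4, 12.3]
finger_gap: -0.3
grip_force: 6.2
```

Scaled: 0.8 mm / 600 = 0.0013, 0.4 mm / 600 = 0.0007.

Call:
move_arm:
  commands:
    - [0, [0, 0, 0.0007], [0, 0, 0]]
    - [0, [0, 0, 0.0013], [0, 0, 0]]
    - [0, [0, 0, 0.0013], [0, 0, 0]]
    - [0, [0, 0, 0.0013], [0, 0, 0]]
    - [0, [0, 0, 0.0013], [0, 0, 0]]

```text
time_s: 22.07
eef_pos: [575.6, 140.9, 129.6]
ee_rot: [0.312, 0.95, 0.0, 0.003]
ft_force: [1.4, -4.1, 14.4]
finger_gap: -0.2
grip_force: 6.8
```

Call:
move_arm:
  commands:
    - [0, [0, 0, -0.005], [0, 0, 0]]
    - [0, [0, 0, -0.0167], [0, 0, 0]]
    - [0, [-0.0083, 0, -0.0583], [0, 0, 0]]
    - [0, [-0.0167, 0, -0.1083], [0, 0, 0]]
    - [0, [-0.0167, 0, -0.1583], [0, 0, 0]]

```text
time_s: 22.48
eef_pos: [580.4, 135.7, 219.0]
ee_rot: [0.312, 0.95, -0.001, -0.004]
ft_force: [-0.1, 0.2, -0.7]
finger_gap: -0.2
grip_force: 0.0
```

Scaled: -60 mm / 600 = -0.1, -45 mm / 600 = -0.075.

Call:
move_arm:
  commands:
    - [0, [-0.025, 0, -0.0167], [0, 0, 0]]
    - [0, [-0.05, 0, -0.0167], [0, 0, 0]]
    - [0, [-0.075, 0, -0.0167], [0, 0, 0]]
    - [0, [-0.1, 0, -0.0167], [0, 0, 0]]
    - [0, [-0.1, 0, -0.0167], [0, 0, 0]]

```text
time_s: 22.9
eef_pos: [630.6, 99.0, 228.5]
ee_rot: [0.313, 0.95, -0.001, -0.002]
ft_force: [-1.0, 0.5, -0.3]
finger_gap: -0.2
grip_force: 0.0
```

Run:
```python
from h import *
s=env.read_state(); print(s['time_s'],s['eef_pos'],s['ft_force'])
im=eyes.snapshot('side'); cv2.imwrite('pics/s6.png',cv2.resize(im[195:275,170:270,::-1],(500,400),interpolation=cv2.INTER_CUBIC))
w=eyes.snapshot('wrist'); cv2.imwrite('pics/w6.png',w[...,::-1])
a=cv2.imread('pics/s6.png'); b=cv2.resize(w[:200,180:330,::-1],(300,400)); cv2.imwrite('pics/m6.png',np.hstack([a,b]))
```

```text
22.9 [630.56  98.97 228.46] [-1.05  0.52 -0.26]
```

View pics/m6.png

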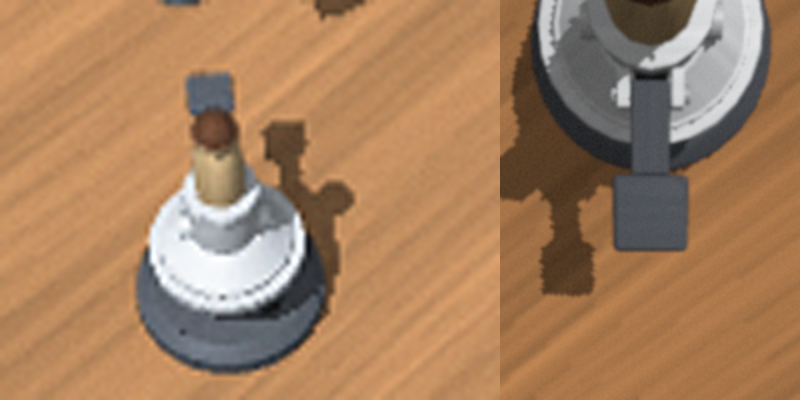

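Holder upright and flush with the lever out level. The pad is at side pixel (211.5,213.2) and wrist pixel (255,106). I'll check its height and reach.

Run:
```python
from h import *
s=env.read_state()
x,e=cross(ray('side',(211.5,213.2)),ray('wrist',(254.5,105.7),s)); print(x,e, 'r',np.hypot(*(x[:2]-[523,178.3])))
p=plane(ray('wrist',(254.5,105.7),s),109); print(p,np.hypot(*(p[:2]-[523,178.3])))
```

```text
[575.53 138.34 113.81] [np.float64(0.9082959328542153), np.float64(0.9082959328542282)] r 66.00305111429456
[576.34 138.85 109.  ] 66.339442537604
```

The pad sits 66 mm out and about 110 mm high. That matches fully down (67 mm out, 109 mm high), so I'm handing in.

```bash
python3 -c "
from station import env
print(env.job_done())"
```

```text
the job is handed in; nothing more can be done
None
```

The holder is seated flush on the stand and standing free, and the latch is fully down (pad measured 66 mm out and 110–114 mm above the bench, against 67 and 109 expected). The highest force readings were about 15 N seating it and 14 N on the latch; the arm stayed clear of the bottle, mug, jar and tin, and I handed in at about 23 s.

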